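# Lay out gearbox parts on their silhouette pads

## Robot

A 7-joint arm with a two-finger parallel gripper is mounted at the origin on the work surface. World frame = base frame: x ahead of the robot, y to its left, z up, the work surface at z = 0. Lengths are in m, angles in rad, forces in N, time in s.
With the tool pointing down it reaches from about 0.35 to 0.9 m from the base axis. Payload 8.1 kg.
Tool frame: the origin (TCP) lies at the very end of the fingers, on their centre line; the grasp point (between the pads) lies 19 mm behind it; z points along the fingers, y is the line along which they close (so a half turn about z gives the same grasp; the last joint's range is limited). The gripper opens to 92 mm and grips with 3 to 60 N. Pads are 19 mm wide; open, the fingers measure 130 mm over their backs; the gripper's body (75 mm by 190 mm) begins 47 mm behind the grasp point.
Start: joints at [1.086, 0.434, 0.025, 1.573, -0.012, 1.134, -0.075], TCP at [0.233, -0.58, 0.227] pointing down, gripper open.
Joint ranges: [-2.62, 2.62], [-0.44, 2.09], [-1.27, 1.32], [0.08, 2.57], [-1.32, 4.46], [0.12, 2], [-2.74, 2.74]. Speed limits (rad/s): [2.22, 2.22, 3.01, 3.01, 3.14, 3.14, 3.14].

## Interface

Orientations are given as a rotation vector (axis times angle).
In Python, from cell import arm gives the robot as it stands.
- The arm moves only by the tool jog_arm, never from a script. Its argument "rows" is a list of rows, each a list of 3 entries, a list of its own where there are three numbers: the shift along the world's x, y, z in cm, then the turn, a rotation vector about the world's x, y, z in degrees, then the opening, from 0 (shut) to 1 (fully open). A call has 1 to 8 rows; each row is the pose to reach, as a shift and turn from the pose commanded when the call began; what a row does not reach only later rows make up. A row lasts 1/8 s, in which the tool goes at most 62.5 mm and 10.7 degrees, less where a joint would pass 70% of its speed; a pose out of reach is approached as far as the arm can. A call with a gripper value outside its range is refused whole. The fingers move at their own pace and stop on an object; "newtons" is the grip in N (left out, the last holds). Time passes only in rows, so rows that repeat a pose let the fingers close. It gives the time, the measured TCP pose, the force, the opening and the grip force at its end, in the units of the state.
- arm.observe(): the state, without advancing time (a new reading comes with each control period).
- arm.get_image(name): name is "scene" or "top"; returns a dict with "img" (384x512x3 uint8, red, green, blue), "depth" (384x512 float32, m along the optical axis (not along the pixel's ray), 0 where there is no reading), "fx", "fy", "cx", "cy" (pixels), "rvec" (rotation vector, rad) and "tvec" (3), from world to camera coordinates, as OpenCV has them. Camera axes: x right, y down, z forward; pixel columns grow to the right and rows downward; lengths in m; the calibration is good to about 2 mm. A picture is of the moment at which its call begins.
- arm.sign_off(): hands the job in; it is judged then, once.
The state is a dict: "clock": time; "joints": joint angles; "dq": joint speeds; "joint_efforts": joint torques, N m; "position": TCP position; "ee_rot": TCP orientation; "force": force on the tool from outside, world axes, zero at the start; "ft_torque": the same for the moment, N m; "width": opening from 0.0 (shut) to 1.0 (fully open); "gripper_force": force on a finger pad.
Only numpy, scipy, OpenCV 4.12 (cv2) and the standard library are available. Lean on these libraries where they do the work, as an engineer would, in place of code of your own. Each camera call takes 0.05 s, during which the arm holds its last target. There are 200 camera calls.

## Task

Lay out the stripped gearbox for inspection: set the large gear, the small gear, the bearing cap and the shift fork each on the black pad that bears its silhouette. Each part lies flat, hub, bridge or sleeve up as it lies now, squarely over its silhouette; turn the cap and the fork to match theirs, the fork's tines over the drawn tines. Leave all four released and at rest.

Things in the scene. Friction and masses are not known exactly. Their poses are not given: they have to be found in the camera images.
- large_gear: Large steel gear lying flat with its hub up: toothed disc 76 mm across and 14 mm thick, round hub on top 32 mm in diameter rising to 50 mm above the underside (the place to grip). Origin: centre of the underside, z up the hub.
- small_gear: Small steel gear lying flat with its hub up: toothed disc 50 mm across and 14 mm thick, round hub on top 26 mm in diameter rising to 50 mm above the underside (the place to grip). Origin: centre of the underside, z up the hub.
- bearing_cap: Dark steel bearing cap standing on its two feet like a small bridge: 84 mm long (its x), 30 mm wide (its y), the middle 38 to 52 mm of the length rising to 44 mm (the place to grip, across the 30 mm), with 16 mm high ears at both ends that each carry a bolt head to 21 mm. The same either way round. Origin: centre of the underside, z up.
- shift_fork: Aluminium gearbox shift fork lying flat: an upright square sleeve 26 x 26 mm and 48 mm tall (the place to grip) with a flat U of two tines, 12 mm thick and 64 mm wide over the tines, whose opening points along its +x; the tine ends lie 58 mm from the sleeve's axis. Origin: under the centre of the sleeve, z up.
- large_gear_pad: Black rubber layout pad fixed to the bench, 104 (its x) x 100 (its y) x 4 mm thick, pale silhouette on its flat top; origin at the centre of its underside, z up. Silhouette: large toothed disc 84 mm across, centred on the pad, for the large gear (any turn).
- small_gear_pad: Black rubber layout pad fixed to the bench, 104 (its x) x 100 (its y) x 4 mm thick, pale silhouette on its flat top; origin at the centre of its underside, z up. Silhouette: small toothed disc 58 mm across, centred on the pad, for the small gear (any turn).
- bearing_cap_pad: Black rubber layout pad fixed to the bench, 104 (its x) x 100 (its y) x 4 mm thick, pale silhouette on its flat top; origin at the centre of its underside, z up. Silhouette: plain rectangle 88 mm (along x) by 34 mm (along y), centred on the pad, for the bearing cap (either way round).
- shift_fork_pad: Black rubber layout pad fixed to the bench, 104 (its x) x 100 (its y) x 4 mm thick, pale silhouette on its flat top; origin at the centre of its underside, z up. Silhouette: square sleeve with a U, as the shift fork seen from above; the centre of its sleeve square lies 24 mm from the pad's centre, at x = -24 mm on the pad's own axes, and the tines point along the pad's +x.
There are look-alikes about, which are no part of the job. What is shaped like the small_gear but blue is not meant. What is shaped like the large_gear but turquoise is not meant.

How it is judged:
By the outcome, as a careful person would: the job done as asked, in the order asked, and still so for the second after the job is handed in, with the robot touching nothing.
It also fails if it takes over 115 s, if anything falls off the work surface, if the arm or the gripper's body presses on something with over 40 N, if the wrist force passes 120 N, or if a joint passes its speed limit or range.

## Working session

There is one attempt and no reset: what is moved stays moved. The work goes in short steps, Python scripts to look and compute and a tool call to move; the robot and the scene stay as the last step left them, time stands still between calls to the robot, and variables do not carry over. Pictures are saved under pics/ and viewed, at most 14 in all, crops included, and the job is handed in when it is done.

Besides the shell and the picture viewer there is one more tool, called after "Emit:" by a JSON object that holds its "name" and its "arguments", one argument or row to a line. jog_arm: Moves the arm, as the interface text tells. Its arguments: {"type":"object","properties":{"rows":{"type":"array","items":{"type":"array"}},"newtons":{"type":"number"}},"required":["rows"]}

```bash
mkdir -p pics; ls; cat > h.py <<'E'
import numpy as np, cv2
from cell import arm
def grab(n,save=None):
    d=arm.get_image(n); d['R']=cv2.Rodrigues(np.array(d['rvec'],float))[0]; d['t']=np.array(d['tvec'],float).reshape(3)
    if save: cv2.imwrite(f'pics/{save}.png',d['img'][:,:,::-1])
    return d
def ray(d,uv,z):
    uv=np.atleast_2d(uv).astype(float)
    r=np.c_[(uv[:,0]-d['cx'])/d['fx'],(uv[:,1]-d['cy'])/d['fy'],np.ones(len(uv))]@d['R']
    c=-d['R'].T@d['t']
    return c+r*((z-c[2])/r[:,2])[:,None]
def cloud(d):
    v,u=np.mgrid[0:384,0:512]; Z=d['depth']
    P=np.stack([(u-d['cx'])/d['fx']*Z,(v-d['cy'])/d['fy']*Z,Z],-1)
    W=(P-d['t'])@d['R']; W[Z==0]=np.nan
    return W
E
python3 - <<'E'
from h import *
t=grab('top','top0'); s=grab('scene','scene0')
for d in(t,s): print(-d['R'].T@d['t'],d['fx'],d['R'].round(2).tolist())
print(arm.observe())
E
```

```text
pics
[0.39877621 0.02000759 1.17963705] 417.1334865157569 [[0.0, -1.0, 0.01], [-0.99, -0.0, -0.1], [0.1, -0.01, -0.99]]
[0.89878392 0.43551934 0.91199802] 433.820641040494 [[-0.76, 0.65, -0.01], [0.55, 0.63, -0.55], [-0.35, -0.42, -0.84]]
{'clock': 0.1, 'joints': array([ 1.08637793,  0.43512161,  0.02493743,  1.57403277, -0.01157478,
        1.13400086, -0.07512557]), 'dq': array([-7.35428001e-04, -2.07903748e-03,  3.84748490e-04, -2.15014555e-03,
        3.80792314e-04,  1.79281426e-03,  2.77992059e-05]), 'joint_efforts': array([ 3.27928930e-03, -6.69121814e+01,  9.88105685e-01, -3.15144396e+01,
       -6.05644332e-02,  3.74124886e-02,  4.60339197e-05]), 'position': array([ 0.23266478, -0.57956813,  0.22603242]), 'ee_rot': array([-3.08319647e+00, -5.95784489e-01,  6.30210501e-04]), 'force': array([ 0.11682953, -0.84709084,  0.01398078]), 'ft_torque': array([0.0191439 , 0.05948621, 0.05453853]), 'gripper_force': 0.0, 'width': 0.9987403171647578}
```

View pics/top0.png

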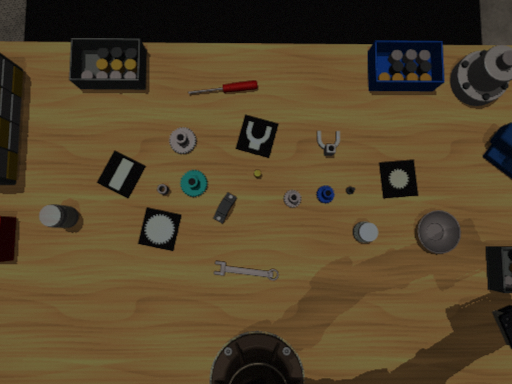

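View pics/scene0.png

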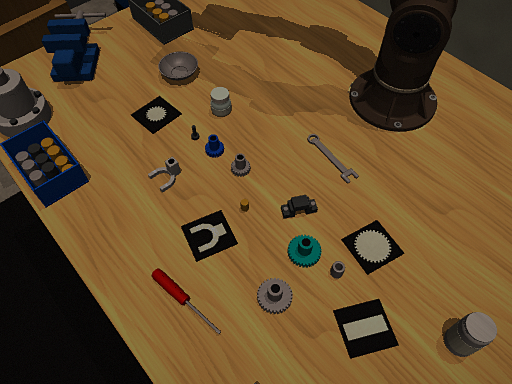

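Top view: large gear (182,141), small gear (292,199), cap (225,208), fork (330,148); pads: large (160,229), small (398,179), cap (121,174), fork (257,136). Turquoise (194,184) and blue (325,194) are the decoys. The scene view agrees.

```bash
cat > meas.py <<'E'
from h import *
def blob(mask,W=None):
    n,l,s,c=cv2.connectedComponentsWithStats(mask.astype(np.uint8)); 
    k=1+np.argmax(s[1:,4]); return l==k
def near(W,c,r): return np.hypot(W[...,0]-c[0],W[...,1]-c[1])<r
def part(d,W,c,zlo,zhi,r=.05):
    "rect (centre,size,angle) of the blob with height in zlo..zhi near c, rays cast on plane of its median z"
    m=blob(near(W,c,r)&(W[...,2]>zlo)&(W[...,2]<zhi)); z=np.median(W[m][:,2])
    v,u=np.nonzero(m); P=ray(d,np.c_[u,v],z)[:,:2]
    rc=cv2.minAreaRect((P*1000).astype(np.float32))
    return P.mean(0)*1000,z*1000,rc,m.sum()
def pad(d,W,c):
    g=d['img'].max(2).astype(int); nr=near(W,c,.085)
    blk=blob(nr&(g<45)); hull=cv2.convexHull(np.argwhere(blk)[:,::-1].astype(np.int32))
    H=np.zeros(g.shape,np.uint8); cv2.fillConvexPoly(H,hull,1)
    pv=cv2.minAreaRect((ray(d,hull[:,0],.004)[:,:2]*1000).astype(np.float32))
    w=blob((H>0)&(g>110)); v,u=np.nonzero(w); P=ray(d,np.c_[u,v],.004)[:,:2]*1000
    return pv,P.mean(0),cv2.minAreaRect(P.astype(np.float32)),w.sum(),np.nanmedian(W[w][:,2])*1000,P
E
python3 - <<'E'
from meas import *
np.set_printoptions(precision=1,suppress=True)
f=lambda r:[np.round(x,1).tolist() for x in r]
T=grab('top');S=grab('scene')
uv=dict(LG=(182,137),SG=(292,197),CAP=(225,208),FK=(330,150),pL=(160,229),pS=(398,179),pC=(121,174),pF=(257,136))
for n,p in uv.items():
    c=ray(T,p,.03 if n[0]!='p' else .004)[0]
    for d in (T,S):
        W=cloud(d)
        if n[0]=='p':
            a=pad(d,W,c); print(n,'pad',f(a[0]),'sil',a[1],f(a[2]),a[3],a[4])
        else:
            for lo,hi in ((.036,.06),(.007,.06)):
                a=part(d,W,c,lo,hi); print(n,lo,a[0],a[1],f(a[2]),a[3])
E
```

```text
LG 0.036 [657.5 212.1] 49.93829616473881 [[657.7, 212.4], [33.6, 29.2], 45.1] 115
LG 0.007 [658.3 212.1] 14.870556106461228 [[657.3, 211.2], [75.2, 73.5], 1.3] 535
LG 0.036 [660.4 215.6] 49.67171435023298 [[660.7, 214.8], [34.8, 31.0], 47.1] 211
LG 0.007 [660.  215.1] 14.280509409435954 [[659.5, 215.1], [75.2, 74.9], 48.9] 950
SG 0.036 [492.9 -98.2] 49.339287418848166 [[493.0, -97.7], [21.8, 24.6], 0.2] 75
SG 0.007 [493.5 -98.7] 14.708264578841948 [[493.1, -98.5], [46.3, 49.3], 68.0] 235
SG 0.036 [496.6 -94.7] 48.834063041061064 [[497.1, -94.4], [34.7, 22.7], 49.8] 99
SG 0.007 [493.  -99.2] 15.804889571161613 [[491.9, -100.4], [70.8, 46.5], 49.5] 304
CAP 0.036 [467.   90.5] 43.59058321810098 [[465.7, 91.4], [29.3, 41.4], 63.9] 154
CAP 0.007 [466.6  90.2] 33.3731088545355 [[466.8, 90.6], [32.0, 82.2], 61.6] 336
CAP 0.036 [469.3  93.3] 42.994408700802815 [[469.4, 93.4], [33.1, 39.2], 61.8] 196
CAP 0.007 [473.   94.2] 30.799947821101867 [[473.6, 92.5], [50.1, 84.5], 62.3] 502
FK 0.036 [ 629. -202.] 46.09135549631451 [[628.3, -201.6], [25.0, 25.6], 89.1] 91
FK 0.007 [ 638.4 -200.8] 27.26
[... 504 characters left out ...]
99.5], 4.8] sil [ 550.6 -403. ] [[552.1, -403.0], [43.0, 46.4], 88.1] 198 3.9100047820490307
pS pad [[552.6, -400.4], [104.8, 102.8], 4.7] sil [ 551.8 -402.7] [[549.9, -403.6], [53.2, 52.5], 70.0] 191 4.165274935377244
pC pad [[560.4, 386.5], [99.9, 102.0], 63.6] sil [561.1 387.5] [[561.5, 387.4], [28.6, 83.2], 63.3] 299 4.684803838271055
pC pad [[563.2, 386.7], [100.8, 104.9], 63.2] sil [562.3 386.7] [[562.1, 386.7], [33.0, 86.8], 63.6] 674 4.259557969461895
pF pad [[672.5, 2.1], [98.1, 103.2], 74.9] sil [668.7   4. ] [[671.9, 2.9], [62.5, 69.7], 74.4] 191 4.349997533753638
pF pad [[674.9, 3.4], [101.7, 104.3], 74.3] sil [671.4   2.6] [[672.9, 1.7], [66.2, 73.5], 74.8] 354 4.232399006944101
```

```bash
python3 - <<'E'
from meas import *
np.set_printoptions(precision=1,suppress=True)
T=grab('top');S=grab('scene')
a=cv2.resize(T['img'][100:170,220:360],None,fx=5,fy=5,interpolation=3)
b=cv2.resize(S['img'][140:260,140:280],None,fx=3.5,fy=3.5,interpolation=3)
im=np.zeros((590,700,3),np.uint8); im[:350]=a; c=cv2.resize(b,(280,240)); im[350:,:280]=c; im[350:,280:700]=cv2.resize(S['img'][150:250,150:325],(420,240))
cv2.imwrite('pics/fk.png',im[:,:,::-1])
for d in(T,S):
    W=cloud(d);m=near(W,(.645,-.2),.06)&(W[...,2]>.006)&(W[...,2]<.02); v,u=np.nonzero(m)
    P=ray(d,np.c_[u,v],.012)[:,:2]*1000; r=cv2.minAreaRect(P.astype(np.float32)); print(m.sum(),r,P.mean(0))
E
```

```text
138 ((652.292236328125, -201.34425354003906), (63.096458435058594, 72.24981689453125), 88.89949798583984) [ 661.2 -198.8]
217 ((653.3133544921875, -200.2345733642578), (68.74609375, 72.94755554199219), 89.0937728881836) [ 659.1 -199. ]
```

View pics/fk.png

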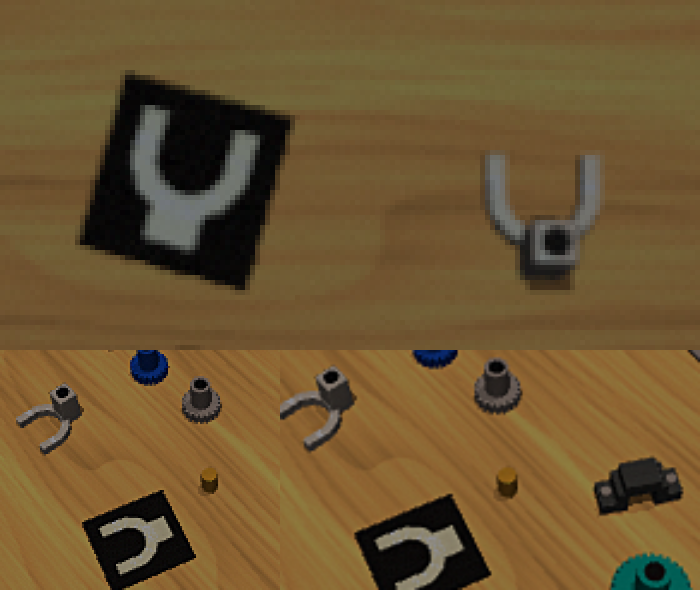

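Emit:
{"name": "jog_arm", "arguments": {
  "rows": [
    [[42.6, 79.3, 0], [0, 0, 68], 0.7],
    [[42.6, 79.3, 0], [0, 0, 68], 0.7],
    [[42.6, 79.3, 0], [0, 0, 68], 0.7],
    [[42.6, 79.3, 0], [0, 0, 68], 0.7],
    [[42.6, 79.3, 0], [0, 0, 68], 0.7],
    [[42.6, 79.3, 0], [0, 0, 68], 0.7],
    [[42.6, 79.3, 0], [0, 0, 68], 0.7],
    [[42.6, 79.3, 0], [0, 0, 68], 0.7]
  ],
  "newtons": 50
}}

```text
clock: 1.3
position: [0.4702, -0.1379, 0.227]
ee_rot: [2.223, 2.219, 0.0]
force: [1.3, -0.7, 0.2]
width: 0.703
gripper_force: 0.0
```

Emit:
{"name": "jog_arm", "arguments": {
  "rows": [
    [[18.8, 35.1, 0], [0, 0, 0], 0.7],
    [[18.8, 35.1, 0], [0, 0, 0], 0.7],
    [[18.8, 35.1, 0], [0, 0, 0], 0.7],
    [[18.8, 35.1, 0], [0, 0, 0], 0.7],
    [[18.8, 35.1, 0], [0, 0, 0], 0.7],
    [[18.8, 35.1, 0], [0, 0, 0], 0.7],
    [[18.8, 35.1, -8], [0, 0, 0], 0.7],
    [[18.8, 35.1, -12], [0, 0, 0], 0.7]
  ]
}}

```text
clock: 2.3
position: [0.658, 0.2138, 0.1054]
ee_rot: [2.222, 2.221, 0.003]
force: [0.4, -0.9, -0.3]
width: 0.699
gripper_force: 0.0
```

Emit:
{"name": "jog_arm", "arguments": {
  "rows": [
    [[0.1, 0, -4], [0, 0, 0], 0.7],
    [[0.1, 0, -7], [0, 0, 0], 0.7],
    [[0.1, 0, -8.6], [0, 0, 0], 0.7],
    [[0.1, 0, -8.6], [0, 0, 0], 0.7],
    [[0.1, 0, -8.6], [0, 0, 0], 0],
    [[0.1, 0, -8.6], [0, 0, 0], 0],
    [[0.1, 0, -8.6], [0, 0, 0], 0],
    [[0.1, 0, -8.6], [0, 0, 0], 0]
  ]
}}

```text
clock: 3.3
position: [0.6586, 0.2115, 0.0213]
ee_rot: [2.224, 2.219, 0.001]
force: [-1.9, -1.7, 4.5]
width: 0.343
gripper_force: 50.0
```

Emit:
{"name": "jog_arm", "arguments": {
  "rows": [
    [[0, 0, 5], [0, 0, 0], 0],
    [[0, 0, 10], [0, 0, 0], 0],
    [[-5, 1.2, 10], [0, 0, 0], 0],
    [[-10, 2.4, 10], [0, 0, 0], 0],
    [[-15, 3.6, 10], [0, 0, 0], 0],
    [[-20, 4.8, 10], [0, 0, 0], 0],
    [[-25.1, 6, 10], [0, 0, 0], 0],
    [[-25.1, 6, 8], [0, 0, 0], 0]
  ]
}}

```text
clock: 4.3
position: [0.4036, 0.2729, 0.1015]
ee_rot: [-2.218, -2.225, -0.001]
force: [2.0, -0.0, -5.8]
width: 0.34
gripper_force: 50.0
```

```bash
python3 - <<'E'
from meas import *
for _ in range(3):
    o=arm.observe(); print(o['position'],o['force'],o['width']); grab('top')
E
```

```text
[0.40362109 0.27292143 0.10150657] [ 1.98749816 -0.01604454 -5.84041135] 0.3399595269839516
[0.40462941 0.27101549 0.09868164] [ 1.39111588 -0.44749299 -7.04312635] 0.3384171721207869
[0.40570472 0.27041971 0.09936841] [ 0.08817715 -0.75716174 -5.38139195] 0.3344549997431629
```

Emit:
{"name": "jog_arm", "arguments": {
  "rows": [
    [[0.1, 0.2, -3], [0, 0, 0], 0],
    [[0.1, 0.2, -5], [0, 0, 0], 0],
    [[0.1, 0.2, -6.5], [0, 0, 0], 0],
    [[0.1, 0.2, -6.9], [0, 0, 0], 0],
    [[0.1, 0.2, -7.2], [0, 0, 0], 0],
    [[0.1, 0.2, -7.3], [0, 0, 0], 0],
    [[0.1, 0.2, -7.4], [0, 0, 0], 0],
    [[0.1, 0.2, -7.4], [0, 0, 0], 0]
  ]
}}

```text
clock: 5.45
position: [0.4086, 0.2735, 0.027]
ee_rot: [2.224, 2.219, 0.001]
force: [0.3, 0.1, -5.2]
width: 0.339
gripper_force: 50.0
```

```bash
python3 - <<'E'
from meas import *
for _ in range(3):
    o=arm.observe(); print(o['position'],o['force'],o['width']); grab('scene','s1')
E
```

```text
[0.40858287 0.27349237 0.02696187] [ 0.27542925  0.09133705 -5.16738829] 0.3394540461562918
[0.40856418 0.27351092 0.02694916] [ 0.36156631 -0.36376897 -4.88630964] 0.3362467238435657
[0.40855557 0.27349557 0.02693528] [-0.02639699 -1.03223307 -4.67915163] 0.34099465907388365
```

View pics/s1.png

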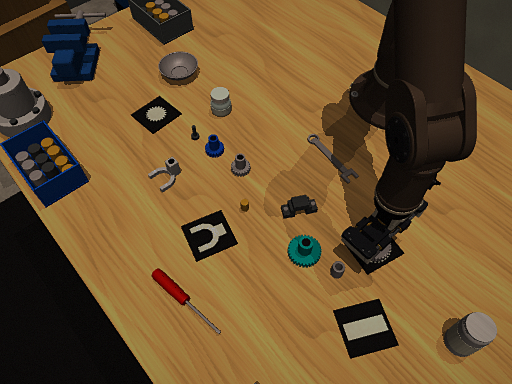

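Emit:
{"name": "jog_arm", "arguments": {
  "rows": [
    [[0, 0, -0.1], [0, 0, 0], 0],
    [[0, 0, -0.2], [0, 0, 0], 0],
    [[0, 0, -0.3], [0, 0, 0], 0],
    [[0, 0, -0.3], [0, 0, 0], 0]
  ]
}}

```text
clock: 6.1
position: [0.4086, 0.2735, 0.0251]
ee_rot: [2.223, 2.218, 0.001]
force: [-5.5, -4.9, 20.6]
width: 0.342
gripper_force: 50.0
```

Emit:
{"name": "jog_arm", "arguments": {
  "rows": [
    [[0, 0, 0.1], [0, 0, 0], 0],
    [[0, 0, 0.1], [0, 0, 0], 0.7],
    [[0, 0, 0.1], [0, 0, 0], 0.7],
    [[0, 0, 0.1], [0, 0, 0], 0.7],
    [[0, 0, 2.5], [0, 0, 0], 0.7],
    [[0, 0, 8], [0, 0, 0], 0.7],
    [[0, 0, 14], [0, 0, 0], 0.7],
    [[6, -18, 14], [0, 0, 0], 0.7]
  ]
}}

```text
clock: 7.1
position: [0.4299, 0.22, 0.1686]
ee_rot: [2.215, 2.227, 0.017]
force: [1.7, -0.1, -0.5]
width: 0.699
gripper_force: 0.0
```

Emit:
{"name": "jog_arm", "arguments": {
  "rows": [
    [[6.5, -31.5, 0], [0, 0, 0], 0.7],
    [[6.5, -31.5, 0], [0, 0, 0], 0.7],
    [[6.5, -31.5, 0], [0, 0, 0], 0.7],
    [[6.5, -31.5, 0], [0, 0, 0], 0.7],
    [[6.5, -31.5, 0], [0, 0, 0], 0.7],
    [[6.5, -31.5, 0], [0, 0, 0], 0.7],
    [[6.5, -31.5, -5], [0, 0, 0], 0.7],
    [[6.5, -31.5, -5], [0, 0, 0], 0.7]
  ]
}}

```text
clock: 8.1
position: [0.4906, -0.0999, 0.1114]
ee_rot: [-2.219, -2.216, 0.005]
force: [-0.3, -0.2, 0.5]
width: 0.699
gripper_force: 0.0
```

```bash
cat > chk.py <<'E'
from meas import *
import sys
np.set_printoptions(precision=1,suppress=True)
for _ in range(2): S=grab('scene'); T=grab('top')
o=arm.observe(); print(o['position']*1000,o['ee_rot'],o['clock'])
def top(d,c,z,r=.03):
    "top face only: pixels whose height is within 4 mm of z"
    W=cloud(d); m=near(W,c,r)&(abs(W[...,2]-z)<.005)
    if m.sum()<20: return m.sum()
    m=blob(m)
    H=cv2.convexHull(np.argwhere(m)[:,::-1].astype(np.int32))[:,0]
    P=ray(d,H,z)[:,:2]*1000; r=cv2.minAreaRect(P.astype(np.float32)); return [np.round(x,1).tolist() for x in r],m.sum()
for a in sys.argv[1:]:
    x,y,z=map(float,a.split(',')); print(a,'top',top(T,(x,y),z),'scene',top(S,(x,y),z))
E
python3 chk.py .408,.274,.054 .494,-.0975,.05 .468,.092,.044 .6305,-.2005,.048
```

```text
[ 494.2 -100.1  115.3] [2.2 2.2 0. ] 8.3
.408,.274,.054 top ([[409.7, 273.5], [29.3, 29.6], 0.1], np.int64(114)) scene ([[411.1, 275.9], [31.2, 31.8], 85.0], np.int64(156))
.494,-.0975,.05 top 0 scene ([[495.6, -96.0], [28.4, 22.6], 50.5], np.int64(75))
.468,.092,.044 top ([[467.1, 90.5], [29.8, 37.7], 60.7], np.int64(148)) scene ([[469.3, 93.5], [32.0, 38.4], 61.8], np.int64(184))
.6305,-.2005,.048 top 18 scene ([[632.3, -200.0], [25.9, 27.1], 0.8], np.int64(92))
```

Emit:
{"name": "jog_arm", "arguments": {
  "rows": [
    [[0, 0.2, -5], [0, 0, 0], 0.7],
    [[0, 0.2, -8], [0, 0, 0], 0.7],
    [[0, 0.2, -9.4], [0, 0, 0], 0.7],
    [[0, 0.2, -9.4], [0, 0, 0], 0.7],
    [[0, 0.2, -9.4], [0, 0, 0], 0],
    [[0, 0.2, -9.4], [0, 0, 0], 0],
    [[0, 0.2, -9.4], [0, 0, 0], 0],
    [[0, 0.2, -9.4], [0, 0, 0], 0]
  ]
}}

```text
clock: 9.3
position: [0.4934, -0.0989, 0.02]
ee_rot: [2.224, 2.218, 0.0]
force: [-0.7, 0.5, 0.4]
width: 0.312
gripper_force: 0.0
```

```bash
python3 chk.py .494,-.0975,.05
```

```text
[493.3 -98.9  19.9] [ 2.2  2.2 -0. ] 9.5
.494,-.0975,.05 top 0 scene ([[483.3, -89.0], [33.4, 10.8], 1.1], np.int64(23))
```

Emit:
{"name": "jog_arm", "arguments": {
  "rows": [
    [[0, 0, 0], [0, 0, 0], 0],
    [[0, 0, 0], [0, 0, 0], 0],
    [[0, 0, 5], [0, 0, 0], 0],
    [[0, 0, 10], [0, 0, 0], 0],
    [[1, -5, 11], [0, 0, 0], 0],
    [[2, -10, 11], [0, 0, 0], 0],
    [[3, -15, 11], [0, 0, 0], 0],
    [[4, -20, 11], [0, 0, 0], 0]
  ]
}}

```text
clock: 10.5
position: [0.5331, -0.3003, 0.1293]
ee_rot: [-2.223, -2.219, 0.0]
force: [1.0, 0.6, -1.3]
width: 0.275
gripper_force: 50.0
```

Emit:
{"name": "jog_arm", "arguments": {
  "rows": [
    [[1.8, -5, 0], [0, 0, 0], 0],
    [[1.8, -10.4, 0], [0, 0, 0], 0],
    [[1.8, -10.4, -3], [0, 0, 0], 0],
    [[1.8, -10.4, -6], [0, 0, 0], 0],
    [[1.8, -10.4, -8], [0, 0, 0], 0],
    [[1.8, -10.4, -9], [0, 0, 0], 0],
    [[1.8, -10.4, -9.5], [0, 0, 0], 0],
    [[1.8, -10.4, -9.5], [0, 0, 0], 0]
  ]
}}

```text
clock: 11.5
position: [0.5516, -0.4029, 0.0352]
ee_rot: [2.223, 2.219, 0.0]
force: [1.1, 0.8, -1.8]
width: 0.271
gripper_force: 50.0
```

```bash
python3 chk.py; python3 - <<'E'
from h import *
o=arm.observe();print(o['force'],o['width'],o['position'])
E
```

```text
[ 551.7 -403.1   35.6] [2.2 2.2 0. ] 11.7
[-0.31913434 -0.47142495 -2.13341559] 0.27216419315938334 [ 0.55168562 -0.4031459   0.03560916]
```

Emit:
{"name": "jog_arm", "arguments": {
  "rows": [
    [[-0.1, 0, -0.6], [0, 0, 0], 0],
    [[-0.1, 0, -0.9], [0, 0, 0], 0],
    [[-0.1, 0, -1.0], [0, 0, 0], 0],
    [[-0.1, 0, -1.1], [0, 0, 0], 0],
    [[-0.1, 0, -1.15], [0, 0, 0], 0],
    [[-0.1, 0, -1.15], [0, 0, 0], 0]
  ]
}}

```text
clock: 12.45
position: [0.5501, -0.4028, 0.024]
ee_rot: [2.224, 2.219, -0.0]
force: [-3.8, 1.9, 5.8]
width: 0.275
gripper_force: 50.0
```

Contact. Release, rise, then head to the cap.

Emit:
{"name": "jog_arm", "arguments": {
  "rows": [
    [[0, 0, 0], [0, 0, 0], 0.7],
    [[0, 0, 0], [0, 0, 0], 0.7],
    [[0, 0, 0], [0, 0, 0], 0.7],
    [[0, 0, 0], [0, 0, 0], 0.7],
    [[0, 0, 2.5], [0, 0, 0], 0.7],
    [[0, 0, 8], [0, 0, 0], 0.7],
    [[0, 0, 13], [0, 0, 0], 0.7],
    [[0, 6, 13], [0, 0, 10], 0.7]
  ]
}}

```text
clock: 13.45
position: [0.5517, -0.3487, 0.1576]
ee_rot: [2.022, 2.392, -0.001]
force: [0.8, 1.2, -0.4]
width: 0.702
gripper_force: 0.0
```

```bash
python3 chk.py .551,-.4025,.054; python3 - <<'E'
from h import *
print(arm.observe()['ee_rot'])
E
```

```text
[ 550.6 -341.2  153.6] [2.  2.4 0. ] 13.65
.551,-.4025,.054 top 4 scene ([[551.9, -399.6], [28.2, 23.0], 89.6], np.int64(60))
[2.01915707e+00 2.40658469e+00 7.26586628e-04]
```

Emit:
{"name": "jog_arm", "arguments": {
  "rows": [
    [[-8.3, 43.3, 0], [0, 0, 52], 0.7],
    [[-8.3, 43.3, 0], [0, 0, 52], 0.7],
    [[-8.3, 43.3, 0], [0, 0, 52], 0.7],
    [[-8.3, 43.3, 0], [0, 0, 52], 0.7],
    [[-8.3, 43.3, 0], [0, 0, 52], 0.7],
    [[-8.3, 43.3, 0], [0, 0, 52], 0.7],
    [[-8.3, 43.3, 0], [0, 0, 52], 0.7],
    [[-8.3, 43.3, -5], [0, 0, 52], 0.7]
  ]
}}

```text
clock: 14.65
position: [0.4698, 0.0954, 0.1056]
ee_rot: [0.756, 3.042, 0.008]
force: [2.2, -1.2, -1.0]
width: 0.701
gripper_force: 0.0
```

```bash
cat >> chk.py <<'E'
for _ in range(3): grab('top')
o=arm.observe(); print(o['position']*1000,'yangle',np.degrees(2*np.arctan2(o['ee_rot'][1],o['ee_rot'][0]))-90,o['force'],o['width'])
E
python3 chk.py .551,-.4025,.054
```

```text
[467.1  89.1 103.1] [-0.8 -3.   0. ] 14.85
.551,-.4025,.054 top ([[551.1, -401.7], [22.1, 25.0], 0.2], np.int64(71)) scene ([[553.0, -399.3], [28.2, 24.6], 56.1], np.int64(63))
[468.5  89.3 104.5] yangle 61.731630428647094 [-0.  -0.4 -0.4] 0.7005751123260429
```

Emit:
{"name": "jog_arm", "arguments": {
  "rows": [
    [[0, 0.2, -5], [0, 0, 0], 0.7],
    [[0, 0.2, -8], [0, 0, 0], 0.7],
    [[0, 0.2, -9.2], [0, 0, 0], 0.7],
    [[0, 0.2, -9.2], [0, 0, 0], 0.7],
    [[0, 0.2, -9.2], [0, 0, 0], 0],
    [[0, 0.2, -9.2], [0, 0, 0], 0],
    [[0, 0.2, -9.2], [0, 0, 0], 0],
    [[0, 0.2, -9.2], [0, 0, 0], 0]
  ]
}}

```text
clock: 16.0
position: [0.4673, 0.0919, 0.0115]
ee_rot: [0.764, 3.047, -0.001]
force: [0.5, -0.2, 3.3]
width: 0.325
gripper_force: 50.0
```

```bash
python3 chk.py .468,.0915,.044
```

```text
[467.3  91.9  11.5] [ 0.8  3.  -0. ] 16.2
.468,.0915,.044 top 0 scene 3
[467.3  91.9  11.5] yangle 61.86017791863094 [-0.6 -2.1  6.2] 0.32458489318659745
```

Emit:
{"name": "jog_arm", "arguments": {
  "rows": [
    [[0, 0, 5], [0, 0, 0], 0],
    [[0, 0, 10], [0, 0, 0], 0],
    [[1, 4, 11], [0, 0, 1.5], 0],
    [[2.8, 9, 11], [0, 0, 1.5], 0],
    [[4.4, 14, 11], [0, 0, 1.5], 0],
    [[6.1, 19, 11], [0, 0, 1.5], 0],
    [[7.6, 24, 11], [0, 0, 1.5], 0],
    [[9.4, 29.5, 11], [0, 0, 1.5], 0]
  ]
}}

```text
clock: 17.35
position: [0.5614, 0.3879, 0.1202]
ee_rot: [-0.724, -3.056, 0.003]
force: [0.9, 0.8, -3.0]
width: 0.325
gripper_force: 50.0
```

Emit:
{"name": "jog_arm", "arguments": {
  "rows": [
    [[0, 0, -3], [0, 0, 0], 0],
    [[0, 0, -6], [0, 0, 0], 0],
    [[0, 0, -8], [0, 0, 0], 0],
    [[0, 0, -9], [0, 0, 0], 0],
    [[0, 0, -9.5], [0, 0, 0], 0],
    [[0, 0, -9.5], [0, 0, 0], 0],
    [[0, 0, -9.5], [0, 0, 0], 0]
  ]
}}

```text
clock: 18.23
position: [0.5617, 0.3875, 0.0273]
ee_rot: [0.724, 3.056, 0.002]
force: [-0.4, -0.0, -3.1]
width: 0.324
gripper_force: 50.0
```

```bash
python3 chk.py
```

```text
[561.5 387.3  26.8] [0.7 3.1 0. ] 18.425
[561.3 387.2  26.4] yangle 63.370726239950244 [ 0.3 -1.  -4.2] 0.32178679922480385
```

Target z ≈ 15.5.

Emit:
{"name": "jog_arm", "arguments": {
  "rows": [
    [[0, 0, -0.6], [0, 0, 0], 0],
    [[0, 0, -0.9], [0, 0, 0], 0],
    [[0, 0, -1.0], [0, 0, 0], 0],
    [[0, 0, -1.1], [0, 0, 0], 0],
    [[0, 0, -1.15], [0, 0, 0], 0],
    [[0, 0, -1.15], [0, 0, 0], 0]
  ]
}}

```text
clock: 19.32
position: [0.561, 0.387, 0.0156]
ee_rot: [0.723, 3.057, -0.001]
force: [-2.9, -3.4, 5.3]
width: 0.32
gripper_force: 50.0
```

Emit:
{"name": "jog_arm", "arguments": {
  "rows": [
    [[0, 0, 0], [0, 0, 0], 0.6],
    [[0, 0, 0], [0, 0, 0], 0.6],
    [[0, 0, 0], [0, 0, 0], 0.6],
    [[0, 0, 0], [0, 0, 0], 0.6],
    [[0, 0, 2.5], [0, 0, 0], 0.6],
    [[0, 0, 8], [0, 0, 0], 0.6],
    [[0, 0, 13], [0, 0, 0], 0.6],
    [[0, -6, 13], [0, 0, 10], 0.6]
  ]
}}

```text
clock: 20.32
position: [0.561, 0.3345, 0.1501]
ee_rot: [0.438, 3.106, 0.015]
force: [1.3, -1.5, -0.8]
width: 0.601
gripper_force: 0.0
```

Emit:
{"name": "jog_arm", "arguments": {
  "rows": [
    [[7, -53, 0], [0, 0, 16], 0.6],
    [[7, -53, 0], [0, 0, 16], 0.6],
    [[7, -53, 0], [0, 0, 16], 0.6],
    [[7, -53, 0], [0, 0, 16], 0.6],
    [[7, -53, 0], [0, 0, 16], 0.6],
    [[7, -53, 0], [0, 0, 16], 0.6],
    [[7, -53, 0], [0, 0, 16], 0.6],
    [[7, -53, 0], [0, 0, 16], 0.6]
  ]
}}

```text
clock: 21.32
position: [0.6268, -0.1707, 0.1449]
ee_rot: [0.017, 3.141, -0.0]
force: [1.5, 0.6, 0.1]
width: 0.601
gripper_force: 0.0
```

```bash
python3 chk.py .561,.387,.048
```

```text
[ 626.5 -170.4  144.3] [-0.  -3.1 -0. ] 21.525
.561,.387,.048 top ([[560.8, 384.7], [32.0, 36.4], 63.7], np.int64(151)) scene ([[563.1, 387.5], [30.2, 39.2], 62.7], np.int64(296))
[ 626.8 -166.6  145. ] yangle 89.50869669710528 [0.5 0.5 0.4] 0.5998598708405846
```

Emit:
{"name": "jog_arm", "arguments": {
  "rows": [
    [[0.4, -3.2, 0], [0, 0, 0], 0.6],
    [[0.4, -3.2, -4], [0, 0, 0], 0.6],
    [[0.4, -3.2, -6], [0, 0, 0], 0.6],
    [[0.4, -3.2, -6], [0, 0, 0], 0.6]
  ]
}}

```text
clock: 22.18
position: [0.6298, -0.1988, 0.0834]
ee_rot: [-0.013, -3.139, -0.002]
force: [0.3, -0.5, 0.3]
width: 0.601
gripper_force: 0.0
```

```bash
python3 chk.py
```

```text
[ 631.7 -199.9   86.2] [ 0.   3.1 -0. ] 22.375
[ 631.2 -200.5   85.7] yangle 89.3758841721768 [ 0.3  0.8 -0.7] 0.600989008810073
```

Emit:
{"name": "jog_arm", "arguments": {
  "rows": [
    [[0, 0, -4], [0, 0, 0], 0.6],
    [[0, 0, -6], [0, 0, 0], 0.6],
    [[0, 0, -6.8], [0, 0, 0], 0.6],
    [[0, 0, -6.8], [0, 0, 0], 0.6],
    [[0, 0, -6.8], [0, 0, 0], 0],
    [[0, 0, -6.8], [0, 0, 0], 0],
    [[0, 0, -6.8], [0, 0, 0], 0],
    [[0, 0, -6.8], [0, 0, 0], 0]
  ]
}}

```text
clock: 23.52
position: [0.631, -0.2011, 0.0173]
ee_rot: [0.018, 3.141, -0.001]
force: [-0.8, -1.9, 3.5]
width: 0.279
gripper_force: 50.0
```

```bash
python3 chk.py
```

```text
[ 631.  -201.2   17.3] [ 0.   3.1 -0. ] 23.725
[ 630.9 -201.1   17.2] yangle 89.34557126442584 [-1.3 -3.9  5.3] 0.28234890425852127
```

Emit:
{"name": "jog_arm", "arguments": {
  "rows": [
    [[0, 0, 5], [0, 0, 0], 0],
    [[0, 0, 10], [0, 0, 0], 0],
    [[0.4, 4, 11], [0, 0, -4], 0],
    [[0.8, 9, 11], [0, 0, -8], 0],
    [[1.3, 14, 11], [0, 0, -12], 0],
    [[1.9, 18, 11], [0, 0, -14.6], 0],
    [[1.9, 21, 11], [0, 0, -14.6], 0],
    [[1.9, 21, 8], [0, 0, -14.6], 0]
  ]
}}

```text
clock: 24.88
position: [0.6506, 0.0149, 0.0984]
ee_rot: [0.407, 3.112, 0.006]
force: [-0.4, -1.0, -3.3]
width: 0.283
gripper_force: 50.0
```

Emit:
{"name": "jog_arm", "arguments": {
  "rows": [
    [[0, 0, -3], [0, 0, 0], 0],
    [[0, 0, -5], [0, 0, 0], 0],
    [[0, 0, -6.2], [0, 0, 0], 0],
    [[0, 0, -6.6], [0, 0, 0], 0],
    [[0, 0, -6.6], [0, 0, 0], 0]
  ]
}}

```text
clock: 25.5
position: [0.65, 0.0096, 0.0312]
ee_rot: [0.416, 3.113, 0.001]
force: [0.5, 0.6, -2.7]
width: 0.279
gripper_force: 50.0
```

```bash
python3 chk.py
```

```text
[650.2   9.5  31.6] [0.4 3.1 0. ] 25.7
[649.9   9.4  31.2] yangle 74.76671050999371 [ 0.1 -0.5 -1.9] 0.28015813668298667
```

Emit:
{"name": "jog_arm", "arguments": {
  "rows": [
    [[0, 0, -0.5], [0, 0, 0], 0],
    [[0, 0, -0.8], [0, 0, 0], 0],
    [[0, 0, -0.9], [0, 0, 0], 0],
    [[0, 0, -1.0], [0, 0, 0], 0],
    [[0, 0, -1.05], [0, 0, 0], 0],
    [[0, 0, -1.05], [0, 0, 0], 0]
  ]
}}

```text
clock: 26.6
position: [0.6495, 0.0094, 0.0213]
ee_rot: [-0.416, -3.114, 0.001]
force: [-5.4, -1.1, 9.1]
width: 0.28
gripper_force: 50.0
```

Emit:
{"name": "jog_arm", "arguments": {
  "rows": [
    [[0, 0, 0], [0, 0, 0], 0.6],
    [[0, 0, 0], [0, 0, 0], 0.6],
    [[0, 0, 0], [0, 0, 0], 0.6],
    [[0, 0, 0], [0, 0, 0], 0.6],
    [[0, 0, 2.5], [0, 0, 0], 0.6],
    [[0, 0, 8], [0, 0, 0], 0.6],
    [[0, 0, 14], [0, 0, 0], 0.6],
    [[0, -6, 14], [0, 0, 0], 0.6]
  ]
}}

```text
clock: 27.6
position: [0.6529, -0.0434, 0.1667]
ee_rot: [0.4, 3.106, 0.009]
force: [1.4, -0.7, -0.5]
width: 0.598
gripper_force: 0.0
```

Emit:
{"name": "jog_arm", "arguments": {
  "rows": [
    [[-8, -20, 2], [0, 0, 0], 0.6],
    [[-8, -20, 2], [0, 0, 0], 0.6],
    [[-8, -20, 2], [0, 0, 0], 0.6],
    [[-8, -20, 2], [0, 0, 0], 0.6],
    [[-8, -20, 2], [0, 0, 0], 0.6],
    [[-8, -20, 2], [0, 0, 0], 0.6]
  ]
}}

```text
clock: 28.35
position: [0.5701, -0.2493, 0.1803]
ee_rot: [0.415, 3.114, 0.002]
force: [0.1, -0.1, 0.0]
width: 0.599
gripper_force: 0.0
```

```bash
python3 chk.py .408,.274,.054 .551,-.4025,.054 .561,.387,.048 .65,.009,.052; python3 - <<'E'
from h import *
T=grab('top');S=grab('scene')
im=np.zeros((600,800,3),np.uint8)
uv=dict(a=(.408,.274),b=(.551,-.402),c=(.561,.387),d=(.668,.004))
for i,p in enumerate(uv.values()):
    for j,d in enumerate((T,S)):
        c=d['R']@np.array([*p,.01])+d['t']; u=int(c[0]/c[2]*d['fx']+d['cx']);v=int(c[1]/c[2]*d['fy']+d['cy'])
        q=d['img'][max(v-36,0):v+36,max(u-36,0):u+36]; q=cv2.resize(q,(200,200),interpolation=cv2.INTER_CUBIC)
        im[j*200:j*200+200,i*200:i*200+200]=np.clip(q*1.6,0,255)
cv2.imwrite('pics/fin.png',im[:400,:,::-1])
E
```

```text
[ 570.3 -248.9  180.2] [0.4 3.1 0. ] 28.55
.408,.274,.054 top ([[409.7, 273.5], [29.3, 29.6], 0.1], np.int64(116)) scene ([[411.0, 275.9], [31.1, 31.9], 85.8], np.int64(161))
.551,-.4025,.054 top 1 scene ([[552.9, -399.4], [26.5, 25.3], 48.6], np.int64(60))
.561,.387,.048 top ([[561.1, 385.3], [30.7, 36.4], 63.7], np.int64(154)) scene ([[563.1, 387.6], [30.3, 39.2], 62.7], np.int64(295))
.65,.009,.052 top ([[648.2, 9.4], [25.2, 25.7], 72.1], np.int64(86)) scene ([[650.2, 12.1], [26.6, 25.6], 74.5], np.int64(115))
[ 570.  -249.7  180.2] yangle -285.15681758649197 [-0.  -0.3  0.4] 0.5983732038390958
```

View pics/fin.png

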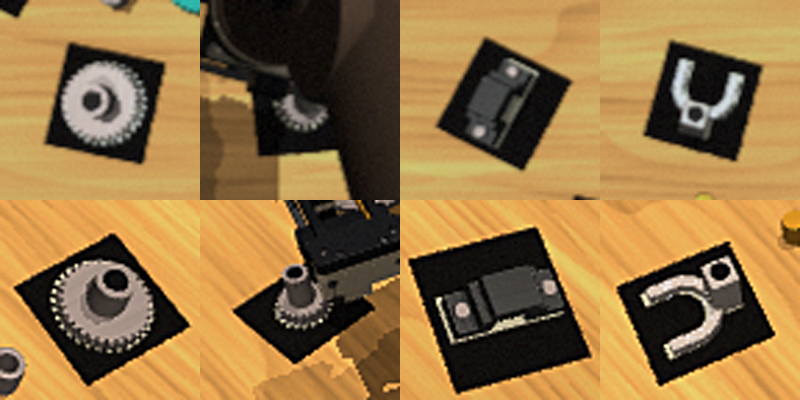

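Both views show all four parts on their pads, squarely over the silhouettes, with the fork's tines on the drawn tines. The large gear reads about 2 mm off in x, so I'm measuring its disc against the pad and checking the small gear in a clear view.

Emit:
{"name": "jog_arm", "arguments": {
  "rows": [
    [[-8, 10, 6], [0, 0, 0], 0.6],
    [[-12, 18, 6], [0, 0, 0], 0.6],
    [[-12, 22, 6], [0, 0, 0], 0.6],
    [[-12, 22, 6], [0, 0, 0], 0.6]
  ]
}}

```text
clock: 29.3
position: [0.4531, -0.0389, 0.2391]
ee_rot: [0.417, 3.113, -0.0]
force: [0.2, 1.1, 0.7]
width: 0.6
gripper_force: 0.0
```

```bash
python3 - <<'E'
from meas import *
np.set_printoptions(precision=1,suppress=True)
T=grab('top');S=grab('scene')
for n,c,r in(('L',(.408,.274),.046),('S',(.551,-.402),.034)):
  for d in(T,S):
    W=cloud(d)
    m=blob(near(W,c,r)&(abs(W[...,2]-.018)<.005)); v,u=np.nonzero(m)
    H=cv2.convexHull((ray(d,np.c_[u,v],.018)[:,:2]*1000).astype(np.float32))
    g=d['img'].max(2).astype(int); blk=blob(near(W,c,.085)&(g<45)&(W[...,2]<.02))
    q=np.argwhere(blk)[:,::-1]; pr=cv2.minAreaRect((ray(d,q,.004)[:,:2]*1000).astype(np.float32))
    print(n,'disc',cv2.minEnclosingCircle(H),'pad',pr)
E
```

```text
L disc ((409.6482849121094, 273.7187805175781), 38.3387565612793) pad ((406.47930908203125, 273.349609375), (99.28987121582031, 102.12471008300781), 78.10802459716797)
L disc ((410.3284606933594, 276.0397644042969), 38.6510009765625) pad ((409.2826843261719, 274.6066589355469), (100.76527404785156, 105.11652374267578), 78.39070129394531)
S disc ((550.9869995117188, -401.4881591796875), 24.9880313873291) pad ((550.3919677734375, -401.6931457519531), (101.93798065185547, 98.80827331542969), 4.906284332275391)
S disc ((552.4061279296875, -399.2525329589844), 26.690357208251953) pad ((552.5989990234375, -400.3192443847656), (104.76570892333984, 102.72663879394531), 4.6647844314575195)
```

```bash
python3 -c "
from cell import arm
print(arm.sign_off())"
```

```text
the job is handed in; nothing more can be done
None
```

All four parts are on their matching pads, released, and the job is handed in at about 29 s; the large gear sits about 2 mm off centre, inside its silhouette's 4 mm margin.

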